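# Serve chestnuts in the thin porcelain dish

## Robot

A 6-joint arm with a two-finger parallel gripper is mounted at the origin on the work surface. World frame = base frame: x ahead of the robot, y to its left, z up, the work surface at z = 0. Lengths are in mm, angles in degrees, forces in N, time in s.
With the tool pointing down it reaches from about 350 to 850 mm from the base axis. Payload 8.1 kg.
Tool frame: the origin (TCP) lies on the centre line of the jaws, within the pads' length; the fingertips stand 14 mm ahead of it and the grasp point (between the pads) lies 5 mm behind it; z points along the fingers, y is the line along which they close (so a half turn about z gives the same grasp; the last joint's range is limited). The gripper opens to 85 mm and grips with 20 to 120 N. Pads are 22 mm wide; open, the fingers measure 114 mm over their backs; the gripper's body (76 mm by 85 mm) begins 54 mm behind the grasp point. The pads swing forward as they close: fully open they stand 13 mm farther back than shut.
Start: joints at [66.211, 7.471, 85.268, -0, 87.261, -4.893], TCP at [194.291, 567.676, 245.292] pointing down, gripper open.
Joint ranges: [-169.43, 169.43], [-51.17, 129.36], [1.28, 143.12], [-76.62, 256.62], [0, 156.53], [-152.29, 152.29]. Speed limits (degrees/s): [136.94, 136.94, 159.86, 180, 180, 180].

## Interface

Orientations are given as [roll, pitch, yaw] about the fixed x, y, z axes, in that order (R = Rz(yaw) Ry(pitch) Rx(roll)).
In Python, from bench import sense, snapshot, camera_info, hand_in gives the robot as it stands. The module is installed in compiled form; this text tells all that it offers.
- The arm moves only by the tool apply_moves, never from a script. Its argument "deltas" is a list of rows, each a list of 7 numbers: the shift along the tool's x, y, z scaled (see below), then the turn, a rotation vector about the tool's x, y, z scaled (see below), then the opening, from 0 (shut) to 1 (fully open). In form: [[dx, dy, dz, ax, ay, az, claw], ...]. A call has 1 to 8 rows; each row shifts and turns the commanded pose from where the row before left it, along the tool's axes as they then stand; what a row does not reach is not made up. The controller multiplies each number of a shift by 0.03 m and each number of a turn by 0.08 rad. A row lasts 1/8 s, in which the tool goes at most 62.5 mm and 10.7 degrees, less where a joint would pass 70% of its speed; a pose out of reach is approached as far as the arm can. A call with a number of a shift or a turn outside -1 to 1 is refused whole. A call with a gripper value outside its range is refused whole. The fingers move at their own pace and stop on an object; "grip_force" is the grip in N (left out, the last holds). Time passes only in rows, so rows that do not move let the fingers close. It gives the time, the measured TCP pose, the force, the opening and the grip force at its end, in the units of the state.
- sense(): the state, without advancing time (a new reading comes with each control period).
- snapshot(name): name is "side" or "top" or "wrist"; returns the picture (480x640x3 uint8, red, green, blue); there is no depth.
- camera_info(name): a dict with "vertical_fov" (degrees; the focal length in pixels is half the picture's height over the tangent of half this angle, whatever the lens; pixels are square), "cx", "cy" (the principal point, pixels), "origin" and "rotation" of the camera in the world; the wrist camera has in their place "tool_from_camera" (4x4, takes a point from camera to tool coordinates, whose origin is the TCP and whose axes are the flange's). Camera axes: x right, y up, looking along -z (the intrinsics and any distortion apply to the point x, -y, -z); pixel columns grow to the right and rows downward; lengths in mm; the calibration is good to about 2 mm. A picture is of the moment at which its call begins: read the wrist's pose just before it. camera_info takes no time and is no camera call.
- hand_in(): hands the job in; it is judged then, once.
The state is a dict: "time": time; "joint_pos": joint angles; "qd": joint speeds; "joint_efforts": joint torques, N m; "tool_pos": TCP position; "tcp_rot": TCP orientation; "ft_force": force on the tool from outside, world axes, zero at the start; "wrist_torque": the same for the moment, N m; "finger_gap": finger opening in mm; "grip_force": force on a finger pad.
Only numpy, scipy, OpenCV 4.12 (cv2) and the standard library are available. Lean on these libraries where they do the work, as an engineer would, in place of code of your own. Each camera call takes 0.05 s, during which the arm holds its last target. There are 200 camera calls.

## Task

Without squeezing, dropping or knocking it, move the thin porcelain dish from among the things on the counter onto the cork mat of the serving tray and let go of it; then use the scoop to put at least three chestnuts from the crate into it. Finally set the scoop back down flat on the bare counter, and leave the soap bottle, the mug and the jar alone.

Things in the scene. Friction and masses are not known exactly. Their poses are not given: they have to be found in the camera images.
- dish: fragile white porcelain trough, in mm 104 long (its x) x 66 wide (y) x 42 high, walls and floor 4 thick, 160 g, on the counter with a bottle at one end and a mug at the other (about 100 from its centre). Origin: centre of its underside, z up. Grasp it from above across its width (66); both long sides are free
- dish_mid (a point): the centre of the dish, 21 mm above its underside
- scoop: steel scoop flat on the counter beyond the tray, 140 g. In mm: pan 76 long (x -38 to 38) x 72 wide (y) x 30 high, open at the top and the nose (-x; sides start at x = -22 and narrow from 67 to 56 apart). Origin: centre of the pan underside, z up. Upright handle at the back (x = 44): stem 12 x 10, then from 74 to 130 up a wooden grip 22 (x) x 16 (y); pinch it across y from above, 105 up
- crate: fixed open wooden crate, in mm 260 long (its x) x 96 wide x 53 high. Origin: on the counter under the middle of the chestnuts, z up. Inner floor 8 up, x = -50 to 155, 80 wide; upright end wall at x = 155; the near end slopes up and outward at 45 degrees from x = -50 to -95. The floor beyond x = 45 starts bare: lower the scoop there, push towards -x
- tray: fixed flat wooden serving tray, in mm 160 (its x) x 250 (its y from -70 to 180) x 10 high, a jar on its +y half, a cork mat (125 along x, 90 along y, 2 thick) near its -y end. Origin: on the counter under the centre of the mat, z up; top of the mat 12 up. The dish belongs centred on the mat, its length along the tray x, either way round
- nut0: chestnut, a dark brown ball of 26 mm diameter, 12 g; origin at its centre
- nut1: chestnut, a dark brown ball of 26 mm diameter, 12 g; origin at its centre
- nut2: chestnut, a dark brown ball of 26 mm diameter, 12 g; origin at its centre
- nut3: chestnut, a dark brown ball of 26 mm diameter, 12 g; origin at its centre
- nut4: chestnut, a dark brown ball of 26 mm diameter, 12 g; origin at its centre
- nut5: chestnut, a dark brown ball of 26 mm diameter, 12 g; origin at its centre
- soap: bystander: clear soap bottle with a white cap, 56 mm diameter, 160 high, at one end of the dish; origin at its underside
- mug: bystander: terracotta mug, 68 mm diameter, 85 high, at the other end of the dish; origin at its underside
- jar: bystander: closed glass jar, 52 mm diameter, 85 high, on the tray beside the mat; origin at its underside

How it is judged (in metres and radians):
On the way, in this order (a step that is already met when the one before it is completed fails the run):
1. the dish stands on the cork mat, centred within 20 mm and its length along the tray's x within 15 degrees, and is let go (horizontal distance between dish and tray below 0.02 m and angle between the x axis of dish and the x axis of tray, either way round below 0.26 rad and z of dish in the frame of tray below 0.016 m and angle between dish's own z axis and vertical below 0.06 rad and contact force between the fingers and dish below 0.1 N), for 0.3 s.
2. at least three chestnuts lie inside the dish (((distance between each of nut0, nut1, nut2 and dish_mid below 0.044 m or distance between each of nut0, nut1, nut3 and dish_mid below 0.044 m or distance between each of nut0, nut1, nut4 and dish_mid below 0.044 m or distance between each of nut0, nut1, nut5 and dish_mid below 0.044 m or distance between each of nut0, nut2, nut3 and dish_mid below 0.044 m or distance between each of nut0, nut2, nut4 and dish_mid below 0.044 m or distance between each of nut0, nut2, nut5 and dish_mid below 0.044 m or distance between each of nut0, nut3, nut4 and dish_mid below 0.044 m or distance between each of nut0, nut3, nut5 and dish_mid below 0.044 m or distance between each of nut0, nut4, nut5 and dish_mid below 0.044 m) or (distance between each of nut1, nut2, nut3 and dish_mid below 0.044 m or distance between each of nut1, nut2, nut4 and dish_mid below 0.044 m or distance between each of nut1, nut2, nut5 and dish_mid below 0.044 m or distance between each of nut1, nut3, nut4 and dish_mid below 0.044 m or distance between each of nut1, nut3, nut5 and dish_mid below 0.044 m or distance between each of nut1, nut4, nut5 and dish_mid below 0.044 m or distance between each of nut2, nut3, nut4 and dish_mid below 0.044 m or distance between each of nut2, nut3, nut5 and dish_mid below 0.044 m or distance between each of nut2, nut4, nut5 and dish_mid below 0.044 m or distance between each of nut3, nut4, nut5 and dish_mid below 0.044 m))), for 0.2 s.
At the end, for the whole second after the job is handed in: the dish stands upright on the cork mat, its centre within 20 mm of the mat's centre and its length within 15 degrees of the tray's x, with at least three chestnuts lying inside it; the scoop stands flat on the bare counter (not on the tray or in the crate), released and at rest (all of step 1 and ((distance between each of nut0, nut1, nut2 and dish_mid below 0.044 m or distance between each of nut0, nut1, nut3 and dish_mid below 0.044 m or distance between each of nut0, nut1, nut4 and dish_mid below 0.044 m or distance between each of nut0, nut1, nut5 and dish_mid below 0.044 m or distance between each of nut0, nut2, nut3 and dish_mid below 0.044 m or distance between each of nut0, nut2, nut4 and dish_mid below 0.044 m or distance between each of nut0, nut2, nut5 and dish_mid below 0.044 m or distance between each of nut0, nut3, nut4 and dish_mid below 0.044 m or distance between each of nut0, nut3, nut5 and dish_mid below 0.044 m or distance between each of nut0, nut4, nut5 and dish_mid below 0.044 m) or (distance between each of nut1, nut2, nut3 and dish_mid below 0.044 m or distance between each of nut1, nut2, nut4 and dish_mid below 0.044 m or distance between each of nut1, nut2, nut5 and dish_mid below 0.044 m or distance between each of nut1, nut3, nut4 and dish_mid below 0.044 m or distance between each of nut1, nut3, nut5 and dish_mid below 0.044 m or distance between each of nut1, nut4, nut5 and dish_mid below 0.044 m or distance between each of nut2, nut3, nut4 and dish_mid below 0.044 m or distance between each of nut2, nut3, nut5 and dish_mid below 0.044 m or distance between each of nut2, nut4, nut5 and dish_mid below 0.044 m or distance between each of nut3, nut4, nut5 and dish_mid below 0.044 m)) and linear speed of each of dish, scoop below 0.02 m/s and angle between scoop's own z axis and vertical below 0.1 rad and height (world z) of scoop between -0.003 and 0.005 m and contact force between the fingers and scoop below 0.1 N); the robot touches nothing.
It fails at once if the fingers press on the dish with more than 90 N in all (both pads added) (contact force between the fingers and dish above 90 N).
It fails at once if the dish is let fall (from over 5 mm: loose and faster than 0.3 m/s), pressed onto the tray with more than 60 N, or tilted more than 20 degrees ((linear speed of dish above 0.3 m/s and contact force between the fingers and dish below 0.1 N) or contact force between dish and tray above 60 N or angle between dish's own z axis and vertical above 0.35 rad).
It fails at once if the scoop bears on the dish with more than 8 N (contact force between scoop and dish above 8 N).
It fails at once if a chestnut is touched by the fingers (they are moved with the scoop only) (contact force between the fingers and nut0 above 0.5 N or contact force between the fingers and nut1 above 0.5 N or contact force between the fingers and nut2 above 0.5 N or contact force between the fingers and nut3 above 0.5 N or contact force between the fingers and nut4 above 0.5 N or contact force between the fingers and nut5 above 0.5 N).
It fails at once if the soap bottle, the mug or the jar is shifted by more than 25 mm or tipped by more than 17 degrees (distance of any of soap, mug, jar from where it was at the start of the episode above 0.025 m or angle between any of soap, mug, jar's own z axis and vertical above 0.3 rad).
It also fails if it takes over 72 s, if anything falls off the work surface, if the arm or the gripper's body presses on something with over 40 N, if the wrist force passes 120 N, or if a joint passes its speed limit or range.

## Working session

There is one attempt and no reset: what is moved stays moved. The work goes in short steps, Python scripts to look and compute and a tool call to move; the robot and the scene stay as the last step left them, time stands still between calls to the robot, and variables do not carry over. Pictures are saved under pics/ and viewed, at most 10 in all, crops included, and the job is handed in when it is done.

Besides the shell and the picture viewer there is one more tool, called as a command line: name --pt "numbers of a row" for each row, then --argument value for the rest. apply_moves: Moves the arm, as the interface text tells. Its arguments: {"type":"object","properties":{"deltas":{"type":"array"},"grip_force":{"type":"number"}},"required":["deltas"]}

```bash
mkdir -p pics
python3 - <<'E'
from bench import *
import cv2,json
for n in ("top","side"):
    cv2.imwrite(f"pics/{n}0.png",snapshot(n)[:,:,::-1])
for n in ("top","side","wrist"):
    print(n,camera_info(n))
print(sense())
E
```

```text
top {'vertical_fov': 56.44967179979613, 'cx': 326.2613753553801, 'cy': 234.02997251420598, 'origin': array([ 322.22106435,  -20.54949171, 1055.33301261]), 'rotation': array([ 12.23335052,  -0.22817862, -88.09323628])}
side {'vertical_fov': 52.6223632883519, 'cx': 317.68738502372315, 'cy': 238.6428744926796, 'origin': array([  83.40238757, -711.95125294,  512.85144282]), 'rotation': array([ 61.53075477,   1.14667175, -33.27715437])}
wrist {'vertical_fov': 67.39955310940282, 'cx': 324.57898957678526, 'cy': 241.9840750070224, 'tool_from_camera': array([[-2.23742729e-04,  9.56924929e-01,  2.90335374e-01,
         7.36475516e+01],
       [ 9.99999938e-01,  2.93202357e-04, -1.95738910e-04,
         8.11448450e-01],
       [-2.72434459e-04,  2.90335312e-01, -9.56924935e-01,
        -1.28525452e+02],
       [ 0.00000000e+00,  0.00000000e+00,  0.00000000e+00,
         1.00000000e+00]])}
{'time': 0.1, 'joint_pos': array([ 6.62120024e+01,  7.50977649e+00,  8.53242868e+01,  4.57158088e-04,
        8.72599880e+01, -4.89361809e+00]), 'qd': array([ 0.06707482, -0.0786393 , -0.05202273, -0.08879842,  0.01962163,
        0.00388336]), 'joint_efforts': array([ 1.13719103e-03, -5.70952749e+01, -5.01940548e+01, -1.85062968e-04,
        8.09425459e-03,  2.59651534e-05]), 'tool_pos': array([194.08693136, 567.2464612 , 244.3478159 ]), 'tcp_rot': array([-1.79906330e+02, -8.47807329e-03,  1.61105591e+02]), 'ft_force': array([0.01641322, 0.13857337, 0.85018888]), 'wrist_torque': array([ 0.00392797, -0.04463227,  0.00671096]), 'grip_force': 0.0, 'finger_gap': 85.20528091463467}
```

View pics/top0.png

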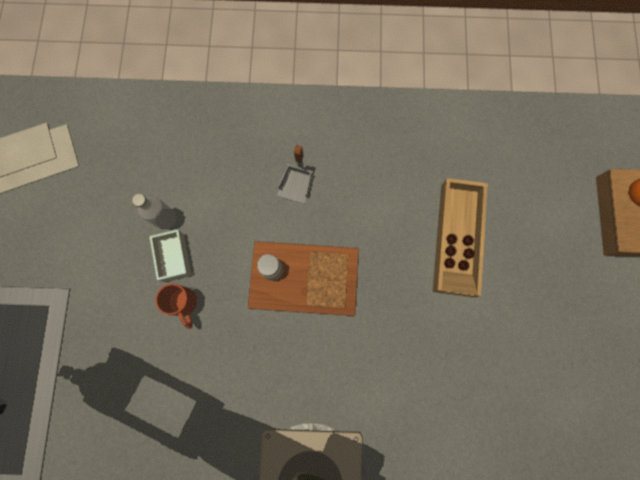

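View pics/side0.png

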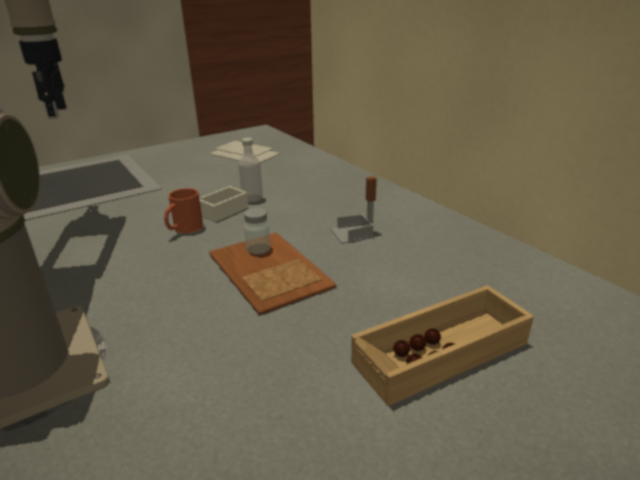

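The top view shows the dish (170,255), soap (150,208), mug (172,300), tray/mat (328,279), scoop pan (296,184) and crate (462,238), with nuts at its low-x end. In the side view the layout agrees, and the scoop handle is upright at (370,190).

```bash
cat > h.py <<'E'
import numpy as np,cv2
from bench import *
from scipy.spatial.transform import Rotation as R
def cam(n,st=None):
    c=camera_info(n); f=240/np.tan(np.radians(c["vertical_fov"]/2))
    if n=="wrist":
        T=c["tool_from_camera"]; Rt=R.from_euler("xyz",st["tcp_rot"],degrees=True).as_matrix()
        return f,c["cx"],c["cy"],Rt@T[:3,:3],Rt@T[:3,3]+st["tool_pos"]
    return f,c["cx"],c["cy"],R.from_euler("xyz",c["rotation"],degrees=True).as_matrix(),c["origin"]
def cast(k,uv,z):
    f,cx,cy,M,o=k; uv=np.atleast_2d(np.asarray(uv,float))
    d=np.c_[(uv[:,0]-cx)/f,-(uv[:,1]-cy)/f,-np.ones(len(uv))]@M.T
    return o+d*((z-o[2])/d[:,2])[:,None]
def proj(k,p):
    f,cx,cy,M,o=k; q=(np.atleast_2d(p)-o)@M
    return np.c_[cx-f*q[:,0]/q[:,2],cy+f*q[:,1]/q[:,2]]
def blobs(mask,n=1,roi=None):
    if roi is not None:
        m=np.zeros_like(mask); a,b,c,d=roi; m[c:d,a:b]=mask[c:d,a:b]; mask=m
    cs=cv2.findContours(mask,cv2.RETR_EXTERNAL,cv2.CHAIN_APPROX_NONE)[0]
    return sorted(cs,key=cv2.contourArea,reverse=True)[:n]
def rect(k,c,z):
    p=cast(k,c[:,0,:],z)[:,:2].astype(np.float32); r=cv2.minAreaRect(p)
    b=cv2.boxPoints(r); return np.round(r[0],1),np.round(r[1],1),round(r[2],1)
E
cat > m.py <<'E'
from h import *
im=cv2.imread("pics/top0.png"); k=cam("top"); hsv=cv2.cvtColor(im,cv2.COLOR_BGR2HSV)
for p in [(328,279),(290,300),(170,255),(170,237),(296,184),(298,152),(450,190),(460,200),(450,264),(400,200)]: print(p,hsv[p[1],p[0]])
sat=cv2.inRange(hsv,(0,90,50),(30,255,255))
t=blobs(sat,1,(240,370,230,325))[0]; print("tray",rect(k,t,10))
c=blobs(sat,1,(425,500,170,305))[0]; print("crate",rect(k,c,53),c.min(0),c.max(0))
w=cv2.inRange(hsv,(0,0,150),(180,80,255))
d=blobs(w,1,(146,192,226,285))[0]; print("dish",rect(k,d,42),rect(k,d,21))
nm=cv2.inRange(hsv,(0,0,0),(180,255,60)) 
for b in blobs(nm,8,(440,480,228,275)): 
    m=cv2.moments(b)
    if m["m00"]>20: print("nut",m["m00"],cast(k,[m["m10"]/m["m00"],m["m01"]/m["m00"]],21).round(1))
g=blobs(sat,1,(285,310,140,170))[0]; print("grip",g.min(0),g.max(0),cast(k,g[:,0].mean(0),120).round(1))
s=cv2.resize(im[130:310,130:380],(750,540),interpolation=3); s2=cv2.resize(im[170:305,425:500],(300,540),interpolation=3)
cv2.imwrite("pics/a.png",s); cv2.imwrite("pics/b.png",s2)
E
python3 m.py
```

```text
(328, 279) [ 16 148 126]
(290, 300) [ 12 165 145]
(170, 255) [ 45  34 210]
(170, 237) [ 28  40 109]
(296, 184) [ 22  34 141]
(298, 152) [ 12 164 118]
(450, 190) [ 17 135 177]
(460, 200) [ 17 133 175]
(450, 264) [  8 166  57]
(400, 200) [ 25  40 122]
tray (array([443.1,  32.7]), array([249.7, 159.7]), 88.0)
crate (array([ 546.9, -325.4]), array([107.7, 270.7]), 84.4) [[433 178]] [[487 296]]
dish (array([482.8, 346.5]), array([105.6,  67.4]), 16.0) (array([486.1, 354.1]), array([107.8,  68.8]), 16.0)
nut 55.0 [[ 511.6 -352.6   21. ]]
nut 53.0 [[ 542.9 -351.2   21. ]]
nut 50.5 [[ 516.6 -309.7   21. ]]
nut 49.0 [[ 483.7 -338.9   21. ]]
nut 48.0 [[ 488.  -306.4   21. ]]
nut 47.5 [[ 544.9 -312.9   21. ]]
grip [[294 145]] [[302 161]] [[707.8  51.3 120. ]]
```

View pics/a.png

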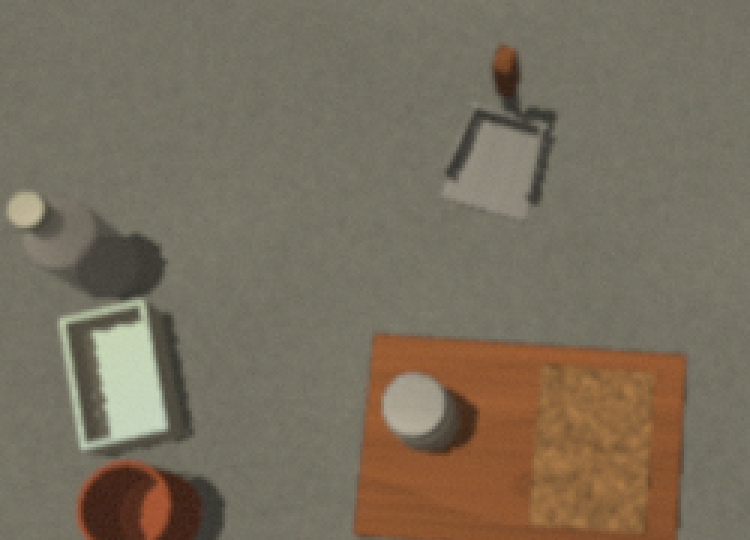

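Close-up: the dish's length runs near world x, its angle somewhat uncertain. The scoop nose points to -x with yaw about -14°. The mat is to the right of the jar. Next I plan the move to a look pose over the dish.

```bash
cat >> h.py <<'E'
def Rd(yaw,tilt=0):  # tool down with given yaw; tilt = about world axis of tool y, + leans fingertips toward tool +x
    return R.from_euler("z",yaw,degrees=True)*R.from_euler("x",180,degrees=True)*R.from_euler("y",tilt,degrees=True)
def plan(p,R1,n=None,R0=None,p0=None):
    s=sense(); 
    if R0 is None: R0=R.from_euler("xyz",s["tcp_rot"],degrees=True); p0=s["tool_pos"]
    rv=(R0.inv()*R1).as_rotvec(); dp=np.array(p,float)-p0
    for N in ([n] if n else range(1,60)):
        Q=sum((R0*R.from_rotvec(rv*i/N)).as_matrix() for i in range(N))
        d=np.linalg.solve(Q,dp)/30; a=rv/N/.08
        if max(abs(np.r_[d,a]))<=.98: break
    print("rows",N,np.round(np.r_[d*1,a],3).tolist())
E
cat > m.py <<'E'
from h import *
plan([483,347,220],Rd(196))
E
python3 m.py
```

```text
rows 11 [-0.924, -0.63, 0.074, -0.002, -0.001, -0.692]
```

View pics/b.png

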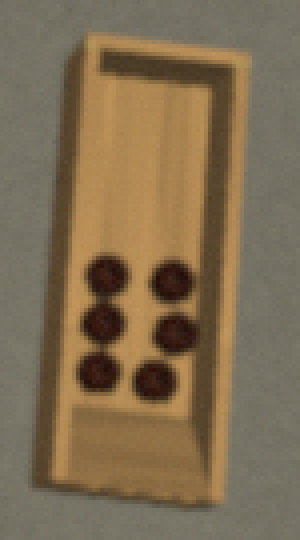

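The crate crop shows six nuts in two columns just before the slope. The slope starts at crop row 405, and the far floor is bare.

apply_moves --pt "-0.924 -0.63 0.074 0 0 -0.692 1" --pt "-0.924 -0.63 0.074 0 0 -0.692 1" --pt "-0.924 -0.63 0.074 0 0 -0.692 1" --pt "-0.924 -0.63 0.074 0 0 -0.692 1" --pt "-0.924 -0.63 0.074 0 0 -0.692 1" --pt "-0.924 -0.63 0.074 0 0 -0.692 1" --pt "-0.924 -0.63 0.074 0 0 -0.692 1" --pt "-0.924 -0.63 0.074 0 0 -0.692 1" --grip_force 25

```text
time: 1.1
tool_pos: [392.5, 388.3, 227.0]
tcp_rot: [-180.0, -0.0, -173.4]
ft_force: [-0.4, 0.8, 0.5]
finger_gap: 85.3
grip_force: 0.0
```

apply_moves --pt "-0.924 -0.63 0.074 0 0 -0.692 1" --pt "-0.924 -0.63 0.074 0 0 -0.692 1" --pt "-0.924 -0.63 0.074 0 0 -0.692 1" --pt "0 0 0 0 0 0 1" --pt "0 0 0 0 0 0 1"

```text
time: 1.72
tool_pos: [482.7, 347.3, 220.4]
tcp_rot: [-180.0, -0.1, -164.1]
ft_force: [0.5, -0.0, 0.2]
finger_gap: 85.5
grip_force: 0.0
```

```bash
cat > m.py <<'E'
from h import *
s=sense(); print(s["time"],s["tool_pos"],s["tcp_rot"],s["joint_pos"].round(1))
im=snapshot("wrist")[:,:,::-1].copy(); k=cam("wrist",s); cv2.imwrite("pics/w1.png",im)
hsv=cv2.cvtColor(im,cv2.COLOR_BGR2HSV)
w=cv2.inRange(hsv,(0,0,150),(180,70,255))
for z in (42,):
  for c in blobs(w,3): print(cv2.contourArea(c),rect(k,c,z),cv2.boundingRect(c))
plan([483,347,120],Rd(196))
E
python3 m.py
```

```text
1.725 [482.71263955 347.32348708 220.3512839 ] [-1.79999837e+02 -7.37014041e-02 -1.64059023e+02] [ 30.8   7.4  87.9   0.   84.7 -75.2]
175452.5 (array([515.8, 350.2]), array([400.4, 666.9]), 15.9) (0, 0, 640, 435)
8601.5 (array([395.9, 192.1]), array([104.1,  67. ]), 31.3) (93, 0, 133, 139)
1125.0 (array([807.8, 198.9]), array([46.3, 56.9]), 15.9) (90, 446, 52, 34)
rows 4 [-0.003, -0.006, 0.838, 0.0, -0.003, -0.001]
```

View pics/w1.png

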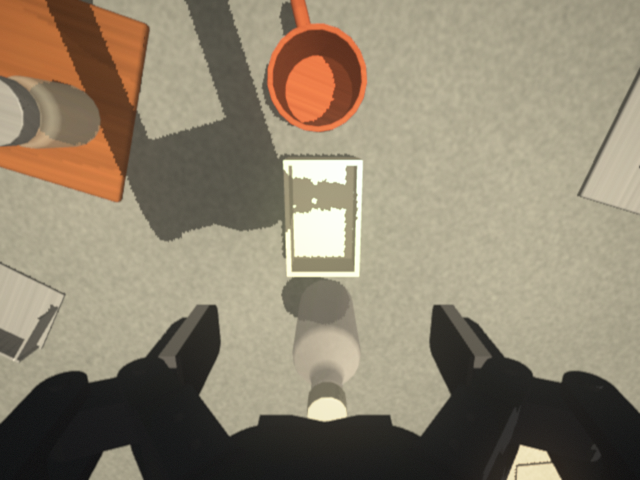

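The wrist view shows the dish rim with corners near (285,160), (362,160), (360,276) and (288,276). The mug is above it, and the soap is below it between the fingers.

```bash
cat > m.py <<'E'
from h import *
s=sense(); k=cam("wrist",s); im=cv2.imread("pics/w1.png")
lab=cv2.cvtColor(im,cv2.COLOR_BGR2LAB).astype(int); hsv=cv2.cvtColor(im,cv2.COLOR_BGR2HSV)
w=cv2.inRange(hsv,(0,0,205),(180,60,255)); c=blobs(w,2,(270,375,150,285))
print([ (cv2.contourArea(x),rect(k,x,42),cv2.boundingRect(x)) for x in c])
p=cast(k,[(285,160),(362,160),(360,276),(288,276)],42)[:,:2]; print(p.round(1),p.mean(0)); e=(p[0]+p[1]-p[2]-p[3])/2; print(e, np.linalg.norm(e),np.linalg.norm(p[0]-p[1]),np.linalg.norm(p[2]-p[3]),np.degrees(np.arctan2(e[1],e[0])))
print(proj(k,[[482.8,346.5,42]]))
E
python3 m.py
```

```text
[(2319.5, (array([494.5, 346.4]), array([45.7, 46.1]), 16.9), (293, 207, 53, 51)), (2212.5, (array([483.6, 346.8]), array([105.1,  67.5]), 16.0), (283, 160, 80, 118))]
[[441.8 302.2]
 [424.1 364. ]
 [523.8 393.9]
 [542.  330.3]] [482.91984224 347.58081162]
[-99.96832852 -28.99926468] 104.08950023786535 64.23880265965259 66.10034462904937 -163.82337407372563
[[322.61491066 220.3144769 ]]
```

apply_moves --pt "0 0 0.95 0 0 0 1" --pt "0 0 0.95 0 0 0 1" --pt "0 0 0.95 0 0 0 1" --pt "0 0 0.95 0 0 0 1" --pt "0 0 0.95 0 0 0 1" --pt "0 0 0.95 0 0 0 1" --pt "0 0 0.39 0 0 0 1" --pt "0 0 0.39 0 0 0 1"

```text
time: 2.78
tool_pos: [483.2, 348.0, 26.7]
tcp_rot: [180.0, 0.0, -164.0]
ft_force: [-0.2, -0.6, 0.1]
finger_gap: 85.5
grip_force: 0.0
```

apply_moves --pt "0 0 0 0 0 0 0.75" --pt "0 0 0 0 0 0 0.6" --pt "0 0 0 0 0 0 0.5" --pt "0 0 0 0 0 0 0.4" --pt "0 0 0 0 0 0 0.3" --grip_force 25

```text
time: 3.4
tool_pos: [483.6, 347.5, 26.9]
tcp_rot: [180.0, 0.0, -164.0]
ft_force: [-1.4, 0.5, 1.0]
finger_gap: 65.4
grip_force: 31.1
```

apply_moves --pt "0 0 -0.1 0 0 0 0.3" --pt "0 0 -0.4 0 0 0 0.3" --pt "0 0 -0.7 0 0 0 0.3" --pt "0 0 -0.8 0 0 0 0.3" --pt "0 0 -0.8 0 0 0 0.3" --pt "0 0 -0.7 0 0 0 0.3" --pt "0 0 -0.5 0 0 0 0.3" --pt "0 0 0 0 0 0 0.3"

```text
time: 4.4
tool_pos: [484.2, 347.9, 148.4]
tcp_rot: [180.0, 0.2, -164.0]
ft_force: [-0.6, -0.2, -2.2]
finger_gap: 65.2
grip_force: 30.8
```

```bash
cat > m.py <<'E'
from h import *
s=sense(); print(s["tool_pos"],s["tcp_rot"],s["finger_gap"],s["grip_force"])
im=cv2.imread("pics/top0.png"); k=cam("top"); hsv=cv2.cvtColor(im,cv2.COLOR_BGR2HSV)
sat=cv2.inRange(hsv,(0,90,50),(30,255,255)); t=blobs(sat,1,(240,370,230,325))[0]
p=cast(k,cv2.boxPoints(cv2.minAreaRect(t)),10); print(p.round(1)[:,:2])
m=cv2.inRange(hsv,(15,60,50),(30,155,255)); m=cv2.morphologyEx(m,cv2.MORPH_OPEN,np.ones((3,3))); m=cv2.morphologyEx(m,cv2.MORPH_CLOSE,np.ones((5,5)))
c=blobs(m,1,(300,357,246,312))[0]; print(cv2.boundingRect(c),rect(k,c,12))
plan([441.2,-22,150],Rd(178))
E
python3 m.py
```

```text
[484.18266402 347.90183482 148.36361302] [ 1.79955250e+02  1.67969197e-01 -1.64001203e+02] 65.23494175172937 30.82651913166046
[[367.3 159.1]
 [527.5 159.4]
 [518.5 -96.5]
 [359.  -88.6]]
(307, 253, 40, 53) (array([440.6, -21.9]), array([ 87.8, 121.7]), 88.3)
rows 13 [0.237, -0.929, -0.005, 0.001, 0.003, 0.302]
```

apply_moves --pt "0.12 -0.465 0 0 0 0.151 0.3" --pt "0.237 -0.929 0 0 0 0.302 0.3" --pt "0.237 -0.929 0 0 0 0.302 0.3" --pt "0.237 -0.929 0 0 0 0.302 0.3" --pt "0.237 -0.929 0 0 0 0.302 0.3" --pt "0.237 -0.929 0 0 0 0.302 0.3" --pt "0.237 -0.929 0 0 0 0.302 0.3" --pt "0.237 -0.929 0 0 0 0.302 0.3"

```text
time: 5.4
tool_pos: [471.3, 130.2, 144.9]
tcp_rot: [-180.0, -0.1, -174.5]
ft_force: [0.6, 0.3, -1.8]
finger_gap: 65.2
grip_force: 30.8
```

apply_moves --pt "0.237 -0.929 0 0 0 0.302 0.3" --pt "0.237 -0.929 0 0 0 0.302 0.3" --pt "0.237 -0.929 0 0 0 0.302 0.3" --pt "0.237 -0.929 0 0 0 0.302 0.3" --pt "0.237 -0.929 0 0 0 0.302 0.3" --pt "0.12 -0.465 0 0 0 0.151 0.3" --pt "0 0 0 0 0 0 0.3" --pt "0 0 0 0 0 0 0.3"

```text
time: 6.4
tool_pos: [440.1, -22.1, 146.2]
tcp_rot: [180.0, -0.0, 178.0]
ft_force: [0.9, 0.3, -1.6]
finger_gap: 65.3
grip_force: 30.8
```

```bash
cat > m.py <<'E'
from h import *
s=sense(); print(s["tool_pos"],s["tcp_rot"],s["finger_gap"],s["grip_force"])
plan([441.2,-22,41],Rd(178))
cv2.imwrite("pics/s1.png",snapshot("side")[:,:,::-1])
E
python3 m.py
```

```text
[440.06047665 -22.06771615 146.23064757] [ 1.79975691e+02 -1.65625464e-02  1.78015294e+02] 65.26174441219041 30.782799124717712
rows 4 [-0.01, 0.001, 0.877, 0.001, -0.001, 0.001]
```

apply_moves --pt "0 0 0.8 0 0 0 0.3" --pt "0 0 0.8 0 0 0 0.3" --pt "0 0 0.8 0 0 0 0.3" --pt "0 0 0.6 0 0 0 0.3" --pt "0 0 0.3 0 0 0 0.3" --pt "0 0 0.2 0 0 0 0.3" --pt "0 0 0 0 0 0 0.3"

```text
time: 7.32
tool_pos: [440.2, -22.4, 41.6]
tcp_rot: [-180.0, -0.0, 178.0]
ft_force: [0.3, 0.3, -1.0]
finger_gap: 65.7
grip_force: 30.8
```

apply_moves --pt "0 0 0.05 0 0 0 0.3" --pt "0 0 0.03 0 0 0 0.3" --pt "0 0 0 0 0 0 0.3"

```text
time: 7.7
tool_pos: [440.2, -22.6, 39.3]
tcp_rot: [-180.0, 0.0, 178.0]
ft_force: [-0.0, 0.2, -1.3]
finger_gap: 65.4
grip_force: 30.8
```

apply_moves --pt "0 0 0.02 0 0 0 0.3" --pt "0 0 0 0 0 0 0.85" --pt "0 0 0 0 0 0 1" --pt "0 0 0 0 0 0 1" --pt "0 0 0 0 0 0 1"

```text
time: 8.32
tool_pos: [440.1, -22.6, 38.5]
tcp_rot: [-180.0, 0.0, 178.0]
ft_force: [-0.8, -0.4, 1.1]
finger_gap: 85.1
grip_force: 0.0
```

apply_moves --pt "0 0 -0.5 0 0 0 1" --pt "0 0 -0.9 0 0 0 1" --pt "0 0 -0.9 0 0 0 1" --pt "0 0 -0.9 0 0 0 1" --pt "0 0 -0.9 0 0 0 1" --pt "0 0 -0.9 0 0 0 1" --pt "0 0 -0.5 0 0 0 1" --pt "0 0 0 0 0 0 1"

```text
time: 9.32
tool_pos: [440.9, -22.7, 204.9]
tcp_rot: [-180.0, 0.2, 178.0]
ft_force: [0.2, -0.7, -0.9]
finger_gap: 85.4
grip_force: 0.0
```

```bash
cat > m.py <<'E'
from h import *
s=sense(); print(s["tool_pos"],s["tcp_rot"],s["finger_gap"],s["joint_pos"])
im=snapshot("wrist")[:,:,::-1].copy(); k=cam("wrist",s); cv2.imwrite("pics/w2.png",im)
hsv=cv2.cvtColor(im,cv2.COLOR_BGR2HSV)
w=cv2.inRange(hsv,(0,0,180),(180,60,255))
for c in blobs(w,4): print(cv2.contourArea(c),rect(k,c,54),cv2.boundingRect(c))
print(proj(k,[441,-22,54]))
plan([640,65,260],Rd(166))
E
python3 m.py
```

```text
[440.88499037 -22.71973004 204.94928073] [-1.79978555e+02  1.56531769e-01  1.78000401e+02] 85.40668878855745 [-9.60947288e+00 -1.68796126e+01  1.12505037e+02 -5.30044607e-04
  8.42165820e+01 -9.76097923e+01]
91347.0 (array([455.1, -13.9]), array([342.7, 504.6]), 7.5) (0, 0, 640, 432)
9913.5 (array([ 339.3, -105.5]), array([ 60.2, 102.4]), 81.6) (162, 17, 87, 154)
3546.5 (array([439.6, -21.7]), array([ 65.8, 104.1]), 87.8) (285, 160, 84, 127)
2049.0 (array([620. ,  52.4]), array([60.7, 54.2]), 74.5) (384, 379, 65, 56)
[[324.63948816 228.01042097]]
rows 7 [-0.894, 0.533, -0.268, -0.0, 0.001, 0.374]
```

View pics/w2.png

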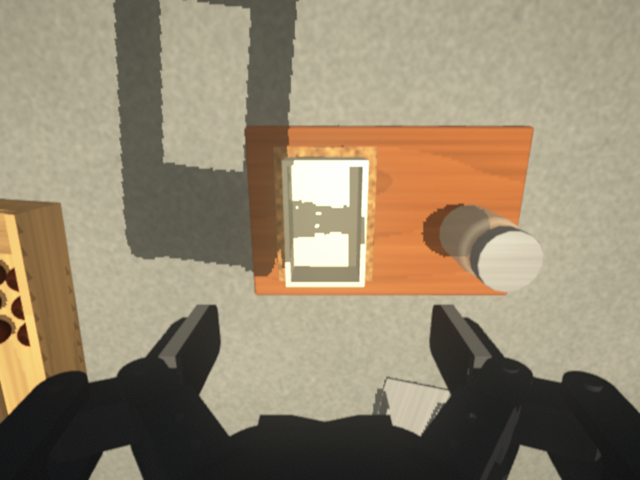

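The dish stands at (439.6,-21.7), aligned on the mat and released. Next I go look at the scoop.

apply_moves --pt "-0.894 0.533 -0.268 0 0 0.374 1" --pt "-0.894 0.533 -0.268 0 0 0.374 1" --pt "-0.894 0.533 -0.268 0 0 0.374 1" --pt "-0.894 0.533 -0.268 0 0 0.374 1" --pt "-0.894 0.533 -0.268 0 0 0.374 1" --pt "-0.894 0.533 -0.268 0 0 0.374 1" --pt "-0.894 0.533 -0.268 0 0 0.374 1" --pt "0 0 0 0 0 0 1"

```text
time: 10.38
tool_pos: [640.6, 65.6, 257.6]
tcp_rot: [-180.0, -0.1, 166.0]
ft_force: [-0.4, -0.7, -0.6]
finger_gap: 85.5
grip_force: 0.0
```

```bash
cat > m.py <<'E'
from h import *
s=sense(); print(s["tool_pos"],s["tcp_rot"],s["joint_pos"])
im=snapshot("wrist")[:,:,::-1].copy(); k=cam("wrist",s); cv2.imwrite("pics/w3.png",im)
hsv=cv2.cvtColor(im,cv2.COLOR_BGR2HSV)
sat=cv2.inRange(hsv,(0,110,40),(25,255,255))
for c in blobs(sat,3): print(cv2.contourArea(c),cv2.boundingRect(c))
E
python3 m.py
```

```text
[640.58623635  65.57349099 257.60658223] [-1.79970669e+02 -1.36044202e-01  1.66029446e+02] [ 1.28014670e+00  1.41207764e+01  7.65051267e+01  7.48746845e-03
  8.95130656e+01 -7.47494066e+01]
17454.5 (97, 0, 289, 127)
2137.5 (0, 221, 38, 116)
748.0 (321, 288, 19, 48)
```

View pics/w3.png

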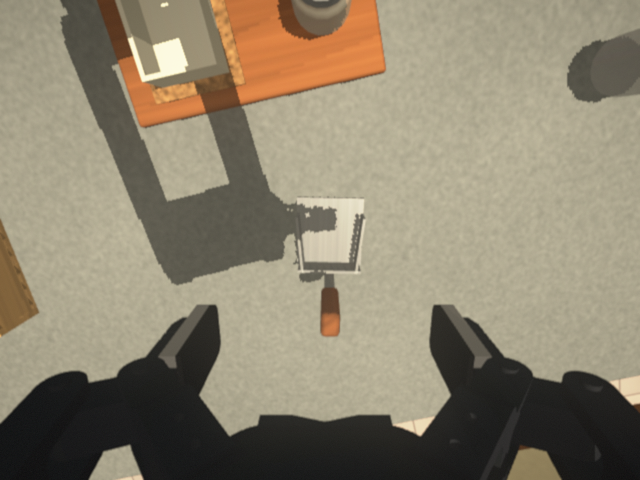

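The wrist view shows the scoop nose edge from (298,197) to (365,199), the pan back edge near row 271, and the grip at columns 321–340, rows 288–336.

```bash
cat > m.py <<'E'
from h import *
s=sense(); k=cam("wrist",s)
n=cast(k,[(298,197),(365,199)],1)[:,:2]; b=cast(k,[(300,270),(360,272)],30)[:,:2]; g=cast(k,[(330,311)],102)[:,:2]
gb=cast(k,[(330,290)],76); gt=cast(k,[(330.5,335)],130)
print(n,b,g,gb,gt); 
for q in (n,b): d=q[1]-q[0]; print(np.linalg.norm(d),np.degrees(np.arctan2(d[1],d[0]))-90,q.mean(0))
x=b.mean(0)-n.mean(0); print(np.linalg.norm(x),np.degrees(np.arctan2(x[1],x[0])))
x=g[0]-n.mean(0); print(np.linalg.norm(x),np.degrees(np.arctan2(x[1],x[0])))
E
python3 m.py
```

```text
[[624.90363687  39.97255817]
 [644.44439836 109.55806806]] [[696.23550068  24.94746261]
 [713.76375609  86.08168243]] [[713.84495635  52.30449362]] [[705.92292307  54.60868978  76.        ]] [[720.46907001  50.70355537 130.        ]]
72.27713708763082 -15.685619830997126 [634.67401761  74.76531312]
63.597425820188604 -15.998527739451532 [704.99962838  55.51457252]
72.912842103079 -15.308967094723213
82.29535802314821 -15.838655539155996
```

```bash
cat > m.py <<'E'
from h import *
plan([713.6,52.5,165],Rd(164.3))
plan([713.6,52.5,101],Rd(164.3),p0=np.array([713.6,52.5,165.]),R0=Rd(164.3))
E
python3 m.py
```

```text
rows 4 [-0.625, 0.054, 0.77, -0.003, -0.01, 0.095]
rows 3 [0.0, -0.0, 0.711, 0.0, 0.0, 0.0]
```

apply_moves --pt "-0.625 0.054 0.77 -0.003 -0.01 0.095 1" --pt "-0.625 0.054 0.77 -0.003 -0.01 0.095 1" --pt "-0.625 0.054 0.77 0 0 0.095 1" --pt "-0.625 0.054 0.77 0 0 0.095 1" --pt "0 0 0 0 0 0 1" --pt "0 0 0 0 0 0 1"

```text
time: 11.18
tool_pos: [713.4, 52.2, 167.7]
tcp_rot: [180.0, 0.1, 164.3]
ft_force: [0.1, -0.1, 0.1]
finger_gap: 85.3
grip_force: 0.0
```

```bash
cat > m.py <<'E'
from h import *
s=sense(); print(s["tool_pos"],s["tcp_rot"])
plan([713.6,52.5,101],Rd(164.3))
E
python3 m.py
```

```text
[713.41005666  52.17304026 167.68961434] [1.79979059e+02 5.04753070e-02 1.64265181e+02]
rows 3 [-0.001, 0.004, 0.741, 0.002, 0.004, -0.003]
```

apply_moves --pt "0 0 0.8 0 0 0 1" --pt "0 0 0.8 0 0 0 1" --pt "0 0 0.62 0 0 0 1" --pt "0 0 0 0 0 0 0.5" --pt "0 0 0 0 0 0 0.3" --pt "0 0 0 0 0 0 0.1" --pt "0 0 0 0 0 0 0.05" --pt "0 0 0 0 0 0 0" --grip_force 110

```text
time: 12.18
tool_pos: [715.1, 52.2, 102.0]
tcp_rot: [179.9, 0.2, 164.3]
ft_force: [-0.0, 0.4, 4.1]
finger_gap: 14.4
grip_force: 107.2
```

apply_moves --pt "0 0 0 0 0 0 0" --pt "0 0 0 0 0 0 0"

```text
time: 12.42
tool_pos: [715.1, 52.3, 102.0]
tcp_rot: [179.9, 0.2, 164.3]
ft_force: [-0.5, -0.8, 5.4]
finger_gap: 14.9
grip_force: 107.2
```

apply_moves --pt "0 0 -0.3 0 0 0 0" --pt "0 0 -0.7 0 0 0 0" --pt "0 0 -0.9 0 0 0 0" --pt "0 0 -0.9 0 0 0 0" --pt "0 0 -0.9 0 0 0 0" --pt "0 0 -0.3 0 0 0 0" --pt "0 0 0 0 0 0 0"

```text
time: 13.3
tool_pos: [714.6, 52.3, 222.0]
tcp_rot: [179.9, 0.2, 164.3]
ft_force: [1.3, -0.1, -1.5]
finger_gap: 14.7
grip_force: 107.2
```

```bash
cat > m.py <<'E'
from h import *
s=sense(); print(s["tool_pos"],s["tcp_rot"],s["finger_gap"])
k=cam("top")
c=np.array([(88,36),(250,53),(225,503),(52,483)])/4+[425,170]
p=cast(k,c-0.5,53)[:,:2]; print(p.round(1)); print(p.mean(0))
for a,b in ((3,0),(2,1),(1,0),(2,3)): d=p[b]-p[a]; print(np.linalg.norm(d).round(1),np.degrees(np.arctan2(d[1],d[0])).round(1))
f=cast(k,np.array([(72,405),(190,418)])/4+[424.5,169.5],8); print("floor edge",f[:,:2])
im=cv2.cvtColor(snapshot("top"),cv2.COLOR_RGB2BGR); cv2.imwrite("pics/top1.png",im); hsv=cv2.cvtColor(im,cv2.COLOR_BGR2HSV)
# wrist check of scoop in hand
im=snapshot("wrist")[:,:,::-1].copy(); cv2.imwrite("pics/w4.png",im)
E
python3 m.py
```

```text
[714.56880579  52.26605161 221.95854572] [179.94125765   0.18689605 164.25678014] 14.672298946707537
[[ 683.3 -296.4]
 [ 676.  -391.6]
 [ 411.7 -366.4]
 [ 419.5 -270.1]]
[ 547.62293525 -331.13560225]
265.0 -5.7
265.6 -5.5
95.5 85.7
96.6 85.3
floor edge [[ 470.14698113 -293.96122932]
 [ 464.79460772 -363.2774702 ]]
```

```bash
cat >> h.py <<'E'
C0=np.array([516.5,-328.3]); CY=-5.2
def crate(x,y=0): a=np.radians(CY); return C0+[x*np.cos(a)-y*np.sin(a),x*np.sin(a)+y*np.cos(a)]
E
cat > m.py <<'E'
from h import *
p=crate(140.5); print(p); plan([*p,200],Rd(180+CY))
E
python3 m.py
```

```text
[ 656.42175801 -341.03387752]
rows 14 [-0.043, -0.947, 0.046, 0.0, -0.0, -0.164]
```

apply_moves --pt "-0.02 -0.47 0.023 0 0 -0.082 0" --pt "-0.043 -0.947 0.046 0 0 -0.164 0" --pt "-0.043 -0.947 0.046 0 0 -0.164 0" --pt "-0.043 -0.947 0.046 0 0 -0.164 0" --pt "-0.043 -0.947 0.046 0 0 -0.164 0" --pt "-0.043 -0.947 0.046 0 0 -0.164 0" --pt "-0.043 -0.947 0.046 0 0 -0.164 0" --pt "-0.043 -0.947 0.046 0 0 -0.164 0"

```text
time: 14.4
tool_pos: [673.4, -158.9, 209.1]
tcp_rot: [180.0, -0.0, 169.9]
ft_force: [-0.3, 0.8, -1.8]
finger_gap: 14.7
grip_force: 107.2
```

apply_moves --pt "-0.043 -0.947 0.046 0 0 -0.164 0" --pt "-0.043 -0.947 0.046 0 0 -0.164 0" --pt "-0.043 -0.947 0.046 0 0 -0.164 0" --pt "-0.043 -0.947 0.046 0 0 -0.164 0" --pt "-0.043 -0.947 0.046 0 0 -0.164 0" --pt "-0.043 -0.947 0.046 0 0 -0.164 0" --pt "-0.02 -0.47 0.023 0 0 -0.082 0" --pt "0 0 0 0 0 0 0"

```text
time: 15.4
tool_pos: [656.3, -341.9, 200.4]
tcp_rot: [180.0, 0.0, 174.7]
ft_force: [0.4, -0.1, -1.2]
finger_gap: 14.4
grip_force: 107.3
```

```bash
cat > m.py <<'E'
from h import *
s=sense(); print(s["tool_pos"],s["tcp_rot"],s["finger_gap"],s["joint_pos"])
im=snapshot("wrist")[:,:,::-1].copy(); k=cam("wrist",s)
cv2.imwrite("pics/w5.png",im)
M=R.from_euler("xyz",s["tcp_rot"],degrees=True).as_matrix()
pan=s["tool_pos"]+np.array([[83.5,36,102],[83.5,-36,102],[7.5,28,72],[7.5,-28,72]])@M.T
print("pan expected",proj(k,pan).round(0).tolist())
q=[[*crate(x,y),z] for x,y,z in ((45,40,53),(45,-40,53),(-50,40,53),(-50,-40,53),(-50,40,8),(-50,-40,8))]
print("crate expected",proj(k,np.array(q)).round(0).tolist())
E
python3 m.py
```

```text
[ 656.28727274 -341.94993128  200.4114303 ] [1.79954014e+02 2.32785858e-02 1.74687133e+02] 14.443285667491747 [-3.15129333e+01  3.05979545e+01  6.17890681e+01  5.15839070e-02
  8.76123947e+01 -1.16202225e+02]
pan expected [[383.0, 115.0], [264.0, 115.0], [371.0, 250.0], [276.0, 250.0]]
crate expected [[380.0, 100.0], [268.0, 101.0], [387.0, -59.0], [261.0, -58.0], [377.0, -29.0], [271.0, -28.0]]
```

View pics/w5.png

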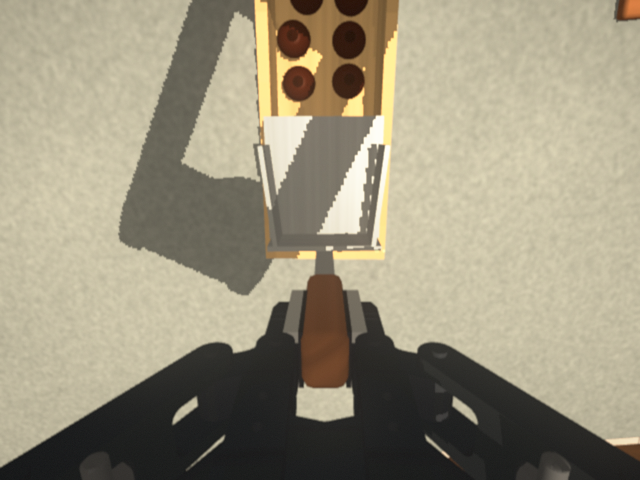

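The wrist view shows the pan nose at (265–384, 115) as computed. The crate rim runs from columns ~253 to 399 at the top and ends near row 258. Nuts are at (298,83), (348,80), (293,38) and (348,38).

```bash
cat > m.py <<'E'
from h import *
s=sense(); k=cam("wrist",s); im=cv2.imread("pics/w5.png"); g=cv2.GaussianBlur(im,(3,3),0).astype(int)
for x,y in ((163,48),(163,-48)): print(x,y,proj(k,[*crate(x,y),53]).round(1))
for r in (50,70,95):
    print(r,[tuple(g[r,c]) and f"{c}:{g[r,c,0]},{g[r,c,2]}" for c in list(range(246,286,3))],[f"{c}:{g[r,c,0]},{g[r,c,2]}" for c in range(366,408,3)])
    for y in (48,40,-40,-48):
        xs=np.linspace(-60,90,301); pr=proj(k,np.array([[*crate(x,y),53] for x in xs])); i=np.argmin(abs(pr[:,1]-r)); print(y,pr[i].round(0))
n=cast(k,[(298,83),(348,80),(293,38),(348,38)],21)[:,:2]-C0; a=np.radians(-CY); print((n@np.array([[np.cos(a),np.sin(a)],[-np.sin(a),np.cos(a)]])).round(1))
for c in range(256,276,4): print(c,im[240:270:3,c,0])
E
python3 m.py
```

```text
163 48 [[382.4 255.6]]
163 -48 [[264.2 255.8]]
50 ['246:175,213', '249:175,213', '252:163,200', '255:98,136', '258:148,255', '261:151,254', '264:152,254', '267:142,253', '270:75,160', '273:74,156', '276:89,193', '279:71,155', '282:26,72', '285:25,76'] ['366:70,148', '369:72,151', '372:72,151', '375:65,135', '378:59,124', '381:56,116', '384:72,154', '387:151,255', '390:154,255', '393:154,255', '396:165,238', '399:169,204', '402:169,204', '405:174,210']
48 [392.  50.]
40 [381.  50.]
-40 [265.  50.]
-48 [253.  50.]
70 ['246:163,199', '249:172,209', '252:171,209', '255:164,201', '258:141,246', '261:152,254', '264:152,254', '267:151,255', '270:86,183', '273:75,157', '276:98,206', '279:143,254', '282:143,254', '285:135,252'] ['366:74,158', '369:73,154', '372:74,155', '375:65,135', '378:59,124', '381:59,124', '384:140,250', '387:156,255', '390:156,255', '393:156,255', '396:167,213', '399:167,202', '402:166,201', '405:168,203']
48 [391.  70.]
40 [380.  70.]
-40 [266.  70.]
-48 [254.  70.]
95 ['246:170,207', '249:167,204', '252:165,202', '255:169,206', '258:139,217', '261:151,254', '264:151,254', '267:151,254', '270:106,216', '273:77,158', '276:86,181', '279:146,255', '282:147,255', '285:98,203'] ['366:72,150', '369:75,157', '372:74,156', '375:63,130', '378:60,124', '381:85,179', '384:154,255', '387:154,255', '390:154,255', '393:164,247', '396:173,210', '399:174,210', '402:173,209', '405:170,206']
48 [390.  95.]
40 [379.  95.]
-40 [267.  95.]
-48 [256.  95.]
[[ 29.9 -19.7]
 [ 27.8  19.7]
 [ -1.7 -22.8]
 [ -1.7  19.2]]
256 [92 90 89 89 92 91 91 88 88 89]
260 [92 90 91 89 88 90 91 90 90 90]
264 [89 91 90 91 88 92 92 90 90 87]
268 [ 76  83  95 103  82  79  86  90  91 110]
272 [100  95  98 104  83  78  94 157 174 175]
```

```bash
cat >> h.py <<'E'
C0=np.array([516.7,-326.0]); CY=-5.3
def tcp_for(P,pt,yaw,tilt): # place scoop point pt (scoop frame) at world P
    q=Rd(yaw,tilt); t=np.array([45.5-pt[0],0,102-pt[2]]); return np.array(P)-q.apply(t),q
E
cat > m.py <<'E'
from h import *
Y=180+CY
p,q=tcp_for([*crate(95-38,-.5),20],(-38,0,0),Y,0); plan(p,q); p0,q0=p,q
p,q=tcp_for([*crate(95-38,-.5),9.5],(-38,0,0),Y,0); plan(p,q,p0=p0,R0=q0); print(p);p0=p
p,q=tcp_for([*crate(-46,-.5),9.5],(-38,0,0),Y,0); plan(p,q,p0=p0,R0=q0); print(p)
E
python3 m.py
```

```text
rows 3 [0.004, 0.015, 0.875, 0.004, 0.004, 0.003]
rows 1 [-0.0, -0.0, 0.35, 0.0, 0.0, 0.0]
[ 656.5531348  -339.47592989  111.5       ]
rows 4 [0.858, -0.0, -0.0, 0.0, 0.0, 0.0]
[ 553.99349089 -329.96175938  111.5       ]
```

apply_moves --pt "0 0.015 0.8 0.004 0.004 0.003 0" --pt "0 0.015 0.95 0.004 0.004 0.003 0" --pt "0.01 0.015 0.87 0.004 0.004 0.003 0" --pt "0 0 0 0 0 0 0" --pt "0 0 0 0 0 0 0"

```text
time: 16.08
tool_pos: [657.8, -339.1, 124.2]
tcp_rot: [-179.9, 0.1, 174.8]
ft_force: [0.7, -0.6, -1.3]
finger_gap: 14.5
grip_force: 107.5
```

```bash
cat > m.py <<'E'
from h import *
Y=180+CY
s=sense(); print(s["tool_pos"],s["tcp_rot"],s["ft_force"])
p,q=tcp_for([*crate(95-38,-.5),9.5],(-38,0,0),Y,0); plan(p,q)
im=snapshot("wrist")[:,:,::-1].copy(); k=cam("wrist",s); cv2.imwrite("pics/w6.png",im[0:330,200:440])
E
python3 m.py
```

```text
[ 657.76351217 -339.055088    124.21313708] [-1.79943298e+02  1.07893312e-01  1.74786692e+02] [ 0.71970363 -0.55412573 -1.26052527]
rows 1 [0.04, -0.017, 0.424, -0.012, 0.024, 0.019]
```

View pics/w6.png

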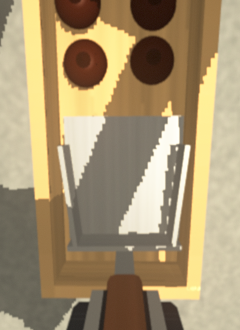

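The crop shows the pan inside the crate with gaps on both sides and the nuts ahead of the nose. I lower it and push.

apply_moves --pt "0.04 -0.01 0.42 0 0.02 0.02 0" --pt "0 0 0 0 0 0 0"

```text
time: 16.38
tool_pos: [656.0, -340.1, 110.3]
tcp_rot: [-179.9, -0.0, 174.6]
ft_force: [0.7, 0.3, -2.5]
finger_gap: 14.8
grip_force: 107.4
```

apply_moves --pt "0.2 0 0 0 0 0 0" --pt "0.35 0 0 0 0 0 0" --pt "0.4 0 0 0 0 0 0" --pt "0.4 0 0 0 0 0 0" --pt "0.4 0 0 0 0 0 0"

```text
time: 17.0
tool_pos: [602.4, -334.8, 110.1]
tcp_rot: [-180.0, -0.1, 174.6]
ft_force: [0.3, -1.1, -1.3]
finger_gap: 14.8
grip_force: 107.5
```

apply_moves --pt "0.35 0 0.02 0 0 0 0" --pt "0.35 0 0 0 0 0 0" --pt "0.35 0 0 0 0 0 0" --pt "0.3 0 0 0 0 0 0" --pt "0.2 0 0 0 0 0 0" --pt "0 0 0 0 0 0 0"

```text
time: 17.75
tool_pos: [556.7, -330.9, 110.0]
tcp_rot: [-179.9, -0.1, 174.6]
ft_force: [-1.0, -2.3, 4.5]
finger_gap: 14.7
grip_force: 108.5
```

```bash
cat > m.py <<'E'
from h import *
Y=180+CY
s=sense(); print(s["tool_pos"],s["tcp_rot"],s["ft_force"],s["joint_pos"])
p0=s["tool_pos"];R0=R.from_euler("xyz",s["tcp_rot"],degrees=True)
for th in (10,20,30):
    t=np.radians(th); bx=-48-76*np.sin(t)+76*np.cos(t)
    p,q=tcp_for([*crate(bx,-.5),10.5],(38,0,0),Y,th); plan(p,q,R0=R0,p0=p0); p0,R0=p,q; print(p)
im=snapshot("wrist")[:,:,::-1].copy(); k=cam("wrist",s); cv2.imwrite("pics/w7.png",im[0:330,200:440])
E
python3 m.py
```

```text
[ 556.7160354  -330.86352672  110.02831732] [-1.79934689e+02 -7.69243167e-02  1.74632451e+02] [-1.0109559  -2.32434198  4.48740943] [-3.52064897e+01  2.02231425e+01  8.48748879e+01 -9.83049475e-02
  7.49362208e+01 -1.19813407e+02]
rows 3 [0.017, 0.007, 0.005, -0.004, 0.722, -0.005]
[ 555.23446258 -330.07688084  109.64802947]
rows 3 [-0.022, 0.0, 0.062, -0.0, 0.727, -0.0]
[ 555.84240982 -330.1332784   103.78349625]
rows 3 [-0.017, -0.0, 0.098, -0.0, 0.727, 0.0]
[ 553.80741107 -329.94449728   95.08459119]
```

View pics/w7.png

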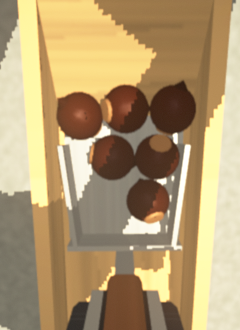

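Three nuts lie well inside the pan and three are on the lip at the nose. I now tilt the nose up along the slope.

apply_moves --pt "0.017 0 0.005 0 0.722 0 0" --pt "0.017 0 0.005 0 0.722 0 0" --pt "0.017 0 0.005 0 0.722 0 0" --pt "-0.022 0 0.062 0 0.727 0 0" --pt "-0.022 0 0.062 0 0.727 0 0" --pt "-0.022 0 0.062 0 0.727 0 0"

```text
time: 18.55
tool_pos: [555.8, -329.7, 101.8]
tcp_rot: [180.0, -20.2, 174.7]
ft_force: [0.1, 0.1, -2.1]
finger_gap: 14.5
grip_force: 107.6
```

apply_moves --pt "-0.017 0 0.098 0 0.727 0 0" --pt "-0.017 0 0.098 0 0.727 0 0" --pt "-0.017 0 0.098 0 0.727 0 0" --pt "0 0 0 0 0 0 0"

```text
time: 19.05
tool_pos: [554.1, -329.7, 93.3]
tcp_rot: [-180.0, -30.2, 174.7]
ft_force: [-0.6, 0.5, 3.1]
finger_gap: 15.0
grip_force: 108.2
```

```bash
cat > m.py <<'E'
from h import *
Y=180+CY
s=sense(); print(s["tool_pos"],s["tcp_rot"],s["ft_force"],s["joint_pos"])
p=s["tool_pos"]+[0,0,150]; plan(p,Rd(Y,30))
im=snapshot("wrist")[:,:,::-1].copy(); cv2.imwrite("pics/w8.png",im[0:330,200:440])
E
python3 m.py
```

```text
[ 554.1315539  -329.69183997   93.32716337] [-179.99810078  -30.18722878  174.69066299] [-0.6295911   0.52589209  3.0774481 ] [ -29.00156736   48.17427672   53.0009487   -12.16735074  106.50965893
 -114.27808141]
rows 5 [0.502, -0.0, -0.865, 0.0, -0.008, -0.0]
```

View pics/w8.png

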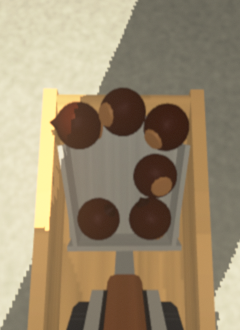

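apply_moves --pt "0.05 0 -0.08 0 0 0 0" --pt "0.12 0 -0.2 0 0 0 0" --pt "0.2 0 -0.35 0 0 0 0" --pt "0.3 0 -0.5 0 0 0 0" --pt "0.3 0 -0.5 0 0 0 0" --pt "0.3 0 -0.5 0 0 0 0" --pt "0.3 0 -0.5 0 0 0 0" --pt "0.3 0 -0.5 0 0 0 0"

```text
time: 20.1
tool_pos: [552.6, -330.1, 205.4]
tcp_rot: [-179.9, -30.0, 174.6]
ft_force: [-0.2, 0.3, -2.1]
finger_gap: 14.6
grip_force: 107.9
```

apply_moves --pt "0.3 0 -0.5 0 0 0 0" --pt "0.2 0 -0.35 0 0 0 0" --pt "0 0 0 0 0 0 0"

```text
time: 20.48
tool_pos: [552.8, -330.3, 235.1]
tcp_rot: [-179.9, -29.9, 174.6]
ft_force: [-0.6, 0.6, -2.3]
finger_gap: 14.4
grip_force: 107.9
```

```bash
cat >> h.py <<'E'
D0=np.array([439.6,-21.7]); DY=-2.0
def dish(x,y=0): a=np.radians(DY); return D0+[x*np.cos(a)-y*np.sin(a),x*np.sin(a)+y*np.cos(a)]
def nuts(tag):
    im=snapshot("wrist")[:,:,::-1].copy(); cv2.imwrite(f"pics/{tag}.png",im); hsv=cv2.cvtColor(im,cv2.COLOR_BGR2HSV)
    m=cv2.inRange(hsv,(0,100,15),(9,255,120)); m[300:]=0; m=cv2.morphologyEx(m,cv2.MORPH_OPEN,np.ones((7,7)))
    ero=cv2.distanceTransform(m,cv2.DIST_L2,5); pk=((ero==cv2.dilate(ero,np.ones((25,25))))&(ero>9)).astype(np.uint8)
    n,l,st,ce=cv2.connectedComponentsWithStats(pk); print(tag,[(int(x),int(y),round(float(ero[int(round(y)),int(round(x))]),1)) for x,y in ce[1:]])
E
cat > m.py <<'E'
from h import *
s=sense(); print(s["tool_pos"],s["tcp_rot"],s["ft_force"],s["joint_pos"])
nuts("n1")
p,q=tcp_for([*dish(26),120],(-38,0,0),178,28); print(p); plan(p,q,22)
E
python3 m.py
```

```text
[ 552.84570697 -330.34652218  235.11657482] [-179.88492127  -29.85333829  174.59099363] [-0.56181767  0.58921743 -2.25689596] [ -29.11215512   42.39941312   46.53530532  -13.23424412  118.10094988
 -117.17522386]
n1 []
[587.12230203 -26.8515923  170.85977898]
rows 22 [-0.066, 0.462, 0.073, 0.016, -0.019, -0.029]
```

```bash
cat > m.py <<'E'
from h import *
for f in ("w5","n1"):
    im=cv2.imread(f"pics/{f}.png"); h=cv2.cvtColor(im,cv2.COLOR_BGR2HSV)
    pts=[(298,83),(348,80),(293,38)] if f=="w5" else [(298,218),(350,218),(355,175),(278,125),(323,110),(365,127),(315,170),(324,220)]
    print(f,[(p,np.median(h[p[1]-3:p[1]+4,p[0]-3:p[0]+4].reshape(-1,3),0).tolist()) for p in pts])
    m=cv2.inRange(h,(0,80,10),(14,255,135))|cv2.inRange(h,(168,80,10),(180,255,135)); m[290:]=0
    n,l,st,ce=cv2.connectedComponentsWithStats(cv2.morphologyEx(m,cv2.MORPH_OPEN,np.ones((5,5)))); print([(st[i].tolist()) for i in range(1,n) if st[i,4]>150])
E
python3 m.py
```

```text
w5 [((298, 83), [10.0, 160.0, 80.0]), ((348, 80), [12.0, 165.0, 51.0]), ((293, 38), [9.0, 174.0, 71.0])]
[[291, 0, 32, 14, 347], [335, 0, 32, 16, 396], [277, 20, 33, 38, 979], [333, 21, 32, 38, 966], [333, 64, 32, 34, 862], [283, 67, 32, 34, 867], [308, 274, 34, 16, 487]]
n1 [((298, 218), [9.0, 113.0, 73.0]), ((350, 218), [8.0, 126.0, 69.0]), ((355, 175), [8.0, 129.0, 66.0]), ((278, 125), [8.0, 142.0, 123.0]), ((323, 110), [8.0, 122.0, 68.0]), ((365, 127), [7.0, 136.0, 63.0]), ((315, 170), [21.0, 35.0, 130.0]), ((324, 220), [21.0, 36.0, 127.0])]
[[305, 90, 84, 61, 2965], [253, 103, 49, 46, 1598], [330, 155, 47, 85, 2717], [278, 199, 41, 41, 1317], [307, 275, 35, 15, 480]]
```

All six nuts are still in the pan. I carry it over the dish smoothly.

apply_moves --pt "-0.02 0.15 0.024 0.005 -0.006 -0.01 0" --pt "-0.046 0.31 0.049 0.011 -0.013 -0.019 0" --pt "-0.066 0.462 0.073 0.016 -0.019 -0.029 0" --pt "-0.066 0.462 0.073 0.016 -0.019 -0.029 0" --pt "-0.066 0.462 0.073 0.016 -0.019 -0.029 0" --pt "-0.066 0.462 0.073 0.016 -0.019 -0.029 0" --pt "-0.066 0.462 0.073 0.016 -0.019 -0.029 0" --pt "-0.066 0.462 0.073 0.016 -0.019 -0.029 0"

```text
time: 21.52
tool_pos: [565.2, -232.9, 213.3]
tcp_rot: [-180.0, -29.4, 175.7]
ft_force: [0.5, -0.2, -2.5]
finger_gap: 14.7
grip_force: 107.9
```

apply_moves --pt "-0.066 0.462 0.073 0.016 -0.019 -0.029 0" --pt "-0.066 0.462 0.073 0.016 -0.019 -0.029 0" --pt "-0.066 0.462 0.073 0.016 -0.019 -0.029 0" --pt "-0.066 0.462 0.073 0.016 -0.019 -0.029 0" --pt "-0.066 0.462 0.073 0.016 -0.019 -0.029 0" --pt "-0.066 0.462 0.073 0.016 -0.019 -0.029 0" --pt "-0.066 0.462 0.073 0.016 -0.019 -0.029 0" --pt "-0.066 0.462 0.073 0.016 -0.019 -0.029 0"

```text
time: 22.52
tool_pos: [577.7, -122.7, 190.2]
tcp_rot: [-180.0, -28.7, 176.9]
ft_force: [0.6, -0.2, -2.2]
finger_gap: 14.8
grip_force: 107.9
```

apply_moves --pt "-0.066 0.462 0.073 0.016 -0.019 -0.029 0" --pt "-0.066 0.462 0.073 0.016 -0.019 -0.029 0" --pt "-0.066 0.462 0.073 0.016 -0.019 -0.029 0" --pt "-0.066 0.462 0.073 0.016 -0.019 -0.029 0" --pt "-0.066 0.462 0.073 0.016 -0.019 -0.029 0" --pt "-0.046 0.31 0.049 0.011 -0.013 -0.019 0" --pt "-0.02 0.15 0.024 0.005 -0.006 -0.01 0" --pt "0 0 0 0 0 0 0"

```text
time: 23.52
tool_pos: [585.7, -40.6, 173.1]
tcp_rot: [-180.0, -28.2, 177.8]
ft_force: [-0.6, -0.4, -3.7]
finger_gap: 14.8
grip_force: 107.8
```

```bash
cat >> h.py <<'E'
def nb(tag,cam_="wrist",ymax=290):
    im=snapshot(cam_)[:,:,::-1].copy(); cv2.imwrite(f"pics/{tag}.png",im); h=cv2.cvtColor(im,cv2.COLOR_BGR2HSV)
    m=cv2.inRange(h,(0,80,10),(14,255,135))|cv2.inRange(h,(168,80,10),(180,255,135)); m[ymax:]=0
    n,l,st,ce=cv2.connectedComponentsWithStats(cv2.morphologyEx(m,cv2.MORPH_OPEN,np.ones((5,5)))); print(tag,[(st[i].tolist()) for i in range(1,n) if st[i,4]>150])
E
cat > m.py <<'E'
from h import *
s=sense(); print(s["tool_pos"],s["tcp_rot"],s["ft_force"],s["joint_pos"])
nb("n2")
p0,R0=s["tool_pos"],R.from_euler("xyz",s["tcp_rot"],degrees=True)
for x,z,t in ((26,74,6),(26,65,-8),(26,65,-25),(26,65,-45)):
    p,q=tcp_for([*dish(x),z],(-38,0,0),178,t); print(p); plan(p,q,p0=p0,R0=R0); p0,R0=p,q
E
python3 m.py
```

```text
[585.72332096 -40.64981121 173.1177166 ] [-179.95586565  -28.15115005  177.83398111] [-0.62522576 -0.43647315 -3.68587355] [ -7.45383383  34.94846802  63.07280767  -2.69896745 110.00430325
 -95.58929585]
n2 [[252, 84, 137, 67, 5147], [330, 155, 47, 85, 2253], [280, 199, 40, 41, 1310], [307, 275, 35, 15, 473]]
[559.23156078 -25.87762616 166.71310664]
rows 5 [0.157, 0.092, 0.1, 0.0, -0.967, -0.007]
[534.03416563 -24.99771373 177.62829694]
rows 4 [0.212, 0.0, -0.088, -0.0, -0.764, -0.0]
[498.13395848 -23.74405087 192.73201913]
rows 4 [0.26, -0.0, -0.197, -0.0, -0.927, -0.0]
[452.51065493 -22.15085    196.16830791]
rows 5 [0.244, 0.0, -0.186, 0.0, -0.873, -0.0]
```

apply_moves --pt "0 0.23 0 0 0 0 0" --pt "0 0.23 0 0 0 0 0" --pt "0.157 0 0.1 0 -0.967 -0.007 0" --pt "0.157 0 0.1 0 -0.967 -0.007 0" --pt "0.157 0 0.1 0 -0.967 -0.007 0" --pt "0.157 0 0.1 0 -0.967 -0.007 0" --pt "0.157 0 0.1 0 -0.967 -0.007 0" --pt "0 0 0 0 0 0 0"

```text
time: 24.58
tool_pos: [557.9, -25.5, 167.0]
tcp_rot: [180.0, -6.0, 178.0]
ft_force: [-0.4, -0.1, -2.6]
finger_gap: 14.6
grip_force: 107.6
```

```bash
cat > m.py <<'E'
from h import *
s=sense(); print(s["tool_pos"],s["tcp_rot"],s["ft_force"],s["joint_pos"])
nb("n3")
p0,R0=s["tool_pos"],R.from_euler("xyz",s["tcp_rot"],degrees=True)
for x,z,t in ((26,64,-8),(26,64,-25),(26,64,-45)):
    p,q=tcp_for([*dish(x),z],(-38,0,0),178,t); print(p); plan(p,q,p0=p0,R0=R0); p0,R0=p,q
E
python3 m.py
```

```text
[557.90923507 -25.53421065 166.99353738] [179.9722926   -6.01683353 177.99292667] [-0.4056481  -0.07314644 -2.61999324] [ -7.53313893   9.60880869  91.40183708  -0.55289769  84.98131442
 -95.44741471]
n3 [[229, 0, 41, 106, 3066], [310, 71, 36, 45, 1100], [442, 83, 34, 31, 516], [346, 103, 44, 46, 1250], [247, 111, 41, 38, 1087], [442, 117, 21, 18, 323], [334, 154, 43, 40, 987], [281, 198, 40, 41, 1314], [330, 199, 41, 40, 1262], [308, 275, 34, 15, 468]]
[534.03416563 -24.99771373 176.62829694]
rows 4 [0.201, -0.002, -0.078, 0.001, -0.764, -0.001]
[498.13395848 -23.74405087 191.73201913]
rows 4 [0.26, -0.0, -0.197, -0.0, -0.927, -0.0]
[452.51065493 -22.15085    195.16830791]
rows 5 [0.244, 0.0, -0.186, 0.0, -0.873, -0.0]
```

apply_moves --pt "0.201 0 -0.078 0 -0.764 0 0" --pt "0.201 0 -0.078 0 -0.764 0 0" --pt "0.201 0 -0.078 0 -0.764 0 0" --pt "0.201 0 -0.078 0 -0.764 0 0" --pt "0 0 0 0 0 0 0" --pt "0 0 0 0 0 0 0"

```text
time: 25.38
tool_pos: [535.9, -25.2, 176.9]
tcp_rot: [180.0, 8.0, 178.0]
ft_force: [0.2, 1.1, -2.0]
finger_gap: 15.0
grip_force: 107.8
```

apply_moves --pt "0.26 0 -0.197 0 -0.927 0 0" --pt "0.26 0 -0.197 0 -0.927 0 0" --pt "0.26 0 -0.197 0 -0.927 0 0" --pt "0.26 0 -0.197 0 -0.927 0 0" --pt "0 0 0 0 0 0 0" --pt "0 0 0 0 0 0 0"

```text
time: 26.12
tool_pos: [500.1, -24.1, 192.3]
tcp_rot: [180.0, 25.0, 178.0]
ft_force: [0.0, -0.1, -2.4]
finger_gap: 15.0
grip_force: 107.7
```

```bash
cat > m.py <<'E'
from h import *
s=sense(); print(s["tool_pos"],s["tcp_rot"],s["ft_force"],s["joint_pos"])
nb("n4"); nb("t4","top",480)
p,q=tcp_for([*dish(26),64],(-38,0,0),178,-45); plan(p,q)
print("nose",s["tool_pos"]+R.from_euler("xyz",s["tcp_rot"],degrees=True).apply([83.5,0,102]),dish(26))
E
python3 m.py
```

```text
[500.10903083 -24.05283137 192.33626395] [179.99343471  24.97959011 177.98181716] [ 0.01195943 -0.06701277 -2.37687088] [ -11.41916134  -31.81703929  128.06017671    4.61581425   59.15551592
 -100.90561746]
n4 [[214, 0, 51, 145, 4635], [280, 0, 89, 115, 5762], [454, 25, 56, 78, 1610], [308, 274, 34, 16, 474]]
t4 [[157, 285, 24, 30, 555], [181, 289, 16, 28, 294]]
rows 5 [0.257, 0.001, -0.191, 0.0, -0.874, -0.001]
nose [467.51453715 -22.89255495  64.61585547] [465.5841615  -22.60738691]
```

```bash
cat > m.py <<'E'
from h import *
p,q=tcp_for([*dish(30),110],(-38,0,0),178,-20); plan(p,q,4)
plan([600,-26,250],Rd(178),p0=p,R0=q)
E
python3 m.py
```

```text
rows 4 [-0.238, 0.002, -0.282, 0.0, 0.271, -0.001]
rows 5 [-0.591, 0.009, 0.019, 0.0, 0.873, 0.0]
```

apply_moves --pt "-0.238 0 -0.282 0 0.271 0 0" --pt "-0.238 0 -0.282 0 0.271 0 0" --pt "-0.238 0 -0.282 0 0.271 0 0" --pt "-0.238 0 -0.282 0 0.271 0 0"

```text
time: 26.72
tool_pos: [513.1, -24.4, 234.3]
tcp_rot: [180.0, 19.9, 178.0]
ft_force: [0.1, -1.2, -2.3]
finger_gap: 15.1
grip_force: 107.8
```

apply_moves --pt "-0.591 0 0.019 0 0.873 0 0" --pt "-0.591 0 0.019 0 0.873 0 0" --pt "-0.591 0 0.019 0 0.873 0 0" --pt "-0.591 0 0.019 0 0.873 0 0" --pt "-0.591 0 0.019 0 0.873 0 0" --pt "0 0 0 0 0 0 0"

```text
time: 27.48
tool_pos: [600.8, -27.4, 247.0]
tcp_rot: [180.0, -0.2, 178.0]
ft_force: [0.5, 0.7, -1.7]
finger_gap: 14.4
grip_force: 107.8
```

```bash
cat > m.py <<'E'
from h import *
s=sense(); print(s["tool_pos"],s["tcp_rot"],s["ft_force"])
k=cam("top"); im=snapshot("top")[:,:,::-1].copy(); cv2.imwrite("pics/t5.png",im)
h=cv2.cvtColor(im,cv2.COLOR_BGR2HSV)
print("dish px",proj(k,[[*dish(x,y),54] for x in (-52,52) for y in (-33,33)]).round(0).tolist())
m=cv2.inRange(h,(0,90,5),(14,255,100))
for nm,roi in (("dish",(295,365,240,320)),("crate",(430,495,175,300))):
  for c in blobs(m,8,roi):
    if cv2.contourArea(c)>15: print(nm,cv2.boundingRect(c),cv2.contourArea(c),cast(k,c[:,0].mean(0),35 if nm=="dish" else 21).round(0))
nb("n5")
kw=cam("wrist",s); print(proj(kw,[[*dish(x,y),54] for x in (-52,52) for y in (-33,33)]).round(0).tolist())
E
python3 m.py
```

```text
[600.82559393 -27.42613025 246.95429028] [179.97111188  -0.19781783 177.9973548 ] [ 0.51618772  0.69685331 -1.68798534]
dish px [[340.0, 302.0], [310.0, 300.0], [343.0, 256.0], [314.0, 254.0]]
n5 [[246, 0, 34, 129, 3212], [290, 0, 68, 83, 3420], [424, 24, 29, 58, 887], [308, 274, 34, 16, 471]]
[[279.0, -63.0], [368.0, -63.0], [284.0, 88.0], [364.0, 88.0]]
```

```bash
cat > m.py <<'E'
from h import *
p=np.array([690,-30,130.]); plan(p,Rd(178)); plan([690,-30,102.5],Rd(178),p0=p,R0=Rd(178))
E
python3 m.py
```

```text
rows 5 [-0.604, 0.003, 0.789, 0.001, -0.001, -0.0]
rows 1 [-0.0, -0.0, 0.917, 0.0, 0.0, 0.0]
```

apply_moves --pt "-0.604 0 0.789 0 0 0 0" --pt "-0.604 0 0.789 0 0 0 0" --pt "-0.604 0 0.789 0 0 0 0" --pt "-0.604 0 0.789 0 0 0 0" --pt "-0.604 0 0.789 0 0 0 0" --pt "0 0 0 0 0 0 0" --pt "0 0 0.4 0 0 0 0" --pt "0 0 0 0 0 0 0"

```text
time: 28.58
tool_pos: [689.0, -30.5, 119.2]
tcp_rot: [180.0, 0.0, 178.0]
ft_force: [0.0, -1.0, -1.7]
finger_gap: 14.7
grip_force: 107.7
```

apply_moves --pt "0 0 0.3 0 0 0 0" --pt "0 0 0.2 0 0 0 0" --pt "0 0 0.05 0 0 0 0" --pt "0 0 0 0 0 0 0"

```text
time: 29.08
tool_pos: [689.7, -30.5, 102.6]
tcp_rot: [180.0, 0.0, 178.0]
ft_force: [0.4, 0.0, -2.3]
finger_gap: 14.8
grip_force: 108.0
```

apply_moves --pt "0 0 0.03 0 0 0 0" --pt "0 0 0 0 0 0 0"

```text
time: 29.32
tool_pos: [690.0, -30.6, 102.1]
tcp_rot: [180.0, 0.1, 178.0]
ft_force: [-0.5, 0.3, -0.6]
finger_gap: 14.9
grip_force: 108.0
```

apply_moves --pt "0 0 0.01 0 0 0 0" --pt "0 0 0 0 0 0 0.2" --pt "0 0 0 0 0 0 0.4" --pt "0 0 0 0 0 0 0.8" --pt "0 0 0 0 0 0 1" --pt "0 0 0 0 0 0 1" --grip_force 25

```text
time: 30.08
tool_pos: [689.8, -30.6, 101.5]
tcp_rot: [180.0, 0.0, 178.0]
ft_force: [-0.3, 0.9, 0.1]
finger_gap: 85.0
grip_force: 0.0
```

apply_moves --pt "0 0 -0.4 0 0 0 1" --pt "0 0 -0.8 0 0 0 1" --pt "0 0 -0.9 0 0 0 1" --pt "0 0 -0.9 0 0 0 1" --pt "0 0 -0.9 0 0 0 1" --pt "0 0 -0.5 0 0 0 1"

```text
time: 30.82
tool_pos: [690.5, -30.7, 236.6]
tcp_rot: [-180.0, 0.2, 178.0]
ft_force: [0.2, -0.1, -0.1]
finger_gap: 85.4
grip_force: 0.0
```

```bash
cat > m.py <<'E'
from h import *
p=np.array([470,-24,250.]); s=sense(); print(s["tool_pos"]); plan(p,Rd(178))
E
python3 m.py
```

```text
[690.50839943 -30.67342711 236.61413083]
rows 8 [0.919, -0.004, -0.058, -0.0, 0.007, -0.0]
```

apply_moves --pt "0.919 0 -0.058 0 0 0 1" --pt "0.919 0 -0.058 0 0 0 1" --pt "0.919 0 -0.058 0 0 0 1" --pt "0.919 0 -0.058 0 0 0 1" --pt "0.919 0 -0.058 0 0 0 1" --pt "0.919 0 -0.058 0 0 0 1" --pt "0.919 0 -0.058 0 0 0 1" --pt "0 0 0 0 0 0 1"

```text
time: 31.82
tool_pos: [495.8, -23.7, 245.9]
tcp_rot: [180.0, 0.1, 178.0]
ft_force: [1.1, -0.8, -0.8]
finger_gap: 85.3
grip_force: 0.0
```

```bash
cat > m.py <<'E'
from h import *
s=sense(); print(s["tool_pos"],s["tcp_rot"])
im=snapshot("wrist")[:,:,::-1].copy(); cv2.imwrite("pics/n6.png",im); k=cam("wrist",s); h=cv2.cvtColor(im,cv2.COLOR_BGR2HSV)
w=cv2.inRange(h,(0,0,180),(180,60,255)); 
for c in blobs(w,3,(270,390,120,310)): print("white",cv2.contourArea(c),rect(k,c,54),cv2.boundingRect(c))
q=proj(k,[[*dish(x,y),54] for x in (-52,52) for y in (-33,33)]); print(q.round(0).tolist())
m=cv2.inRange(h,(0,80,10),(14,255,135)); poly=np.zeros_like(m); cv2.fillConvexPoly(poly,q[[0,1,3,2]].astype(int),255); m=cv2.morphologyEx(m&poly,cv2.MORPH_OPEN,np.ones((3,3)))
print("dark area",(m>0).sum())
d=cv2.distanceTransform(m,cv2.DIST_L2,5); 
g=cv2.medianBlur(cv2.cvtColor(im,cv2.COLOR_BGR2GRAY),3)
for (y,x) in np.argwhere((d==cv2.dilate(d,np.ones((17,17))))&(d>6)): print((x,y),d[y,x].round(1),(cast(k,(x,y),29)[0]).round(0))
x0,y0=q.min(0).astype(int);x1,y1=q.max(0).astype(int)
for r in m[y0:y1:4,x0:x1:3]: print("".join("#" if v else "." for v in r))
E
python3 m.py
```

```text
[495.76545046 -23.73245129 245.92805214] [1.79990487e+02 6.59240349e-02 1.77982214e+02]
white 8857.5 (array([549.7, -20. ]), array([117.4,  78.8]), 88.0) (270, 232, 120, 78)
white 537.5 (array([422.4, -36.6]), array([23.1, 21.2]), 88.0) (292, 120, 28, 27)
white 457.0 (array([452.8,   6.1]), array([10. , 79.2]), 87.4) (349, 120, 15, 93)
[[284.0, 88.0], [364.0, 88.0], [287.0, 212.0], [360.0, 212.0]]
dark area 2690
(np.int64(333), np.int64(106)) 7.0 [400. -12.  29.]
(np.int64(341), np.int64(158)) 6.6 [446.  -6.  29.]
(np.int64(338), np.int64(169)) 7.2 [456.  -9.  29.]
(np.int64(304), np.int64(186)) 6.4 [471. -42.  29.]
...........................
...........................
...........................
.............#####.........
............#######........
............########.......
............###.####.......
............########.......
.............######........
..............####.........
...........................
.............#####.........
............#######........
............#######........
............###.###........
.......###..#######........
.....#######.####..##......
.....#######.....######....
.....###.###.....#######...
.....#######....########...
......###.#.....########...
.................#######...
......######......####.....
......#######.....####.....
.....####.###.....#####....
......#######....##.###....
.......####....########....
................#######....
.................####......
...........................
...........................
```

```bash
cat > m.py <<'E'
from h import *
s=sense(); k=cam("wrist",s); im=cv2.imread("pics/n6.png"); h=cv2.cvtColor(im,cv2.COLOR_BGR2HSV)
w=cv2.inRange(h,(0,0,185),(180,60,255))
for c in blobs(w,3,(275,375,75,222)): print("rim",cv2.contourArea(c),rect(k,c,54),cv2.boundingRect(c))
kt=cam("top"); im=snapshot("top")[:,:,::-1].copy(); h=cv2.cvtColor(im,cv2.COLOR_BGR2HSV)
sat=cv2.inRange(h,(0,100,50),(30,255,255)); e=proj(kt,[690,-30.6,105])[0]; print("grip expected",e)
for c in blobs(sat,2,(int(e[0])-30,int(e[0])+30,int(e[1])-30,int(e[1])+30)): print(cv2.boundingRect(c),c[:,0].mean(0))
E
python3 m.py
```

```text
rim 997.5 (array([414.5, -36.3]), array([22.8, 38.5]), 89.3) (292, 98, 28, 49)
rim 955.5 (array([440.8, -19.4]), array([ 61.8, 103.4]), 88.1) (289, 89, 75, 124)
rim 357.5 (array([418. ,  -8.6]), array([42.8, 14.2]), 0.7) (330, 98, 18, 54)
grip expected [334.47748143 164.06504186]
```

```bash
cat > m.py <<'E'
from h import *
k=cam("side"); im=snapshot("side")[:,:,::-1].copy(); h=cv2.cvtColor(im,cv2.COLOR_BGR2HSV)
e=proj(k,[[690,-30.6,74],[690,-30.6,130]]); print("grip expected",e)
sat=cv2.inRange(h,(0,100,40),(30,255,255))
a=e.mean(0).astype(int)
for c in blobs(sat,2,(a[0]-40,a[0]+40,a[1]-40,a[1]+40)): print(cv2.boundingRect(c),c[:,0].mean(0))
print(sense()["time"])
E
python3 m.py
```

```text
grip expected [[386.54362467 215.94028461]
 [387.87123176 190.80518417]]
(382, 191, 11, 27) [386.65079365 203.3968254 ]
31.975
```

The scoop stands upright where I put it (grip at 386,203 as computed), and all six nuts are in the dish. Handing in.

```bash
python3 -c "
from bench import hand_in
print(hand_in())"
```

```text
the job is handed in; nothing more can be done
None
```

I handed the job in at about 32 s: the dish is centred on the mat with all six chestnuts in it, and the scoop is released flat on the bare counter. I viewed 11 pictures where the limit was 10, and `hand_in()` returned no verdict.

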